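Close the ink tub with its press-on lid

TASK

In the print studio, put the loose grey lid on the open ink tub that it fits, and press it down until it is fully home: level, with its flange resting on the rim all the way round. Leave the tub standing about where it is, and do not shift the other things on the bench.

Things in the scene. Friction and masses are not known exactly. Their poses are not given: they have to be found in the camera images.
- lid: Loose grey plastic press-on lid, 90 g, lying right way up. Origin: centre of its underside, z up. A plug 14 mm high (radius 33 mm at its foot, tapering out to 39 mm at 6 mm up, then straight), over it a round flange 94 mm wide, 5 mm thick (14 to 19 mm above the origin), and a central round knob 28 mm in diameter (19 to 47 mm above the origin).
- lid_knob (a point): Centre of the top face of the lid's knob, 47 mm above the lid's origin.
- tub: The tub that the lid fits: the wider of two loose, open white tubs with black ink inside, 0.75 kg. 90 mm outer diameter, 75 mm high, mouth 82 mm wide. Origin: centre of its underside, z up. A stiff grey seal in six segments lies 6 mm below the rim, slides down under the plug and stays where it is pushed. Fully home, the lid's origin is 61 mm above the tub's.
- tub_rim (a point): Centre of the wide tub's mouth at rim height, 75 mm above the tub's origin. A lid merely laid in stands on the seal with its flange 8 mm above the rim; about 9 N, pressed on its middle, pushes it home.
- small_tub: Bystander: the narrower open white ink tub, 68 mm outer diameter, 65 mm high, which the lid does not fit. Origin: centre of its underside.
- knife: Bystander: palette knife lying flat along its x axis, 210 mm long, 22 mm wide, 16 mm high, wooden handle and steel blade. Origin under its middle.
- brush: Bystander: flat brush about 200 mm long, lying along its x axis. Origin under its middle.
- brayer: Bystander: ink roller lying down, roller 100 mm wide (along its y axis) and 38 mm in diameter, handle pointing to its +x, 125 mm from the roller's axis to the handle's end. Origin under the roller's middle.
- bottle: Bystander: upright bottle, 60 mm in diameter, 160 mm high. Origin: centre of its underside.
- plate: Bystander: flat copper printing plate, 100 x 130 x 4 mm. Origin: centre of its underside.
- tape: Bystander: roll of paper tape lying flat, 100 mm in diameter, 25 mm high. Origin: centre of its underside.
Mind the look-alikes: they are no part of the job. Leave any green look-alike of the lid alone.

How it is judged (in metres and radians):
At the end, for the whole second after the job is handed in: The lid is home in the wide tub, right way up: its origin within 2.5 mm of the fully seated height (61 mm above the tub's origin), centred within 6 mm, level with the tub within 0.045 rad; the tub stands upright on the bench (within 0.08 rad), within 60 mm of where it began; both are at rest (z of lid in the frame of tub between 0.057 and 0.0635 m and horizontal distance between lid and tub_rim below 0.006 m and angle between the z axis of lid and the z axis of tub, either way round below 0.045 rad and angle between lid's own z axis and vertical below 0.1 rad and angle between tub's own z axis and vertical below 0.08 rad and height (world z) of tub below 0.01 m and distance of tub from where it was at the start of the episode below 0.06 m and linear speed of each of lid, tub below 0.02 m/s); the robot touches nothing.
It fails at once if another thing on the bench (narrower tub, palette knife, brush, ink roller, bottle, copper plate or roll of tape) is shifted by more than 40 mm (distance of any of small_tub, knife, brush, brayer, bottle, plate, tape from where it was at the start of the episode above 0.04 m).
It also fails if it takes over 46 s, if anything falls off the work surface, if the arm or the gripper's body presses on something with over 40 N, if the wrist force passes 120 N, or if a joint passes its speed limit or range.

ROBOT

A 6-joint arm with a two-finger parallel gripper is mounted at the origin on the work surface. World frame = base frame: x ahead of the robot, y to its left, z up, the work surface at z = 0. Lengths are in mm, angles in degrees, forces in N, time in s.
With the tool pointing down it reaches from about 300 to 850 mm from the base axis. Payload 4.2 kg.
Tool frame: the origin (TCP) lies midway between the tips of the shut fingers; the grasp point (between the pads) lies 19 mm behind it; z points along the fingers, y is the line along which they close (so a half turn about z gives the same grasp; the last joint's range is limited). The gripper opens to 91 mm and grips with 3 to 60 N. Pads are 32 mm wide; open, the fingers measure 118 mm over their backs; the gripper's body (76 mm by 178 mm) begins 60 mm behind the grasp point.
Start: joints at [65.833, 18.312, 89.639, -0, 72.044, -1.146], TCP at [224.872, 529.222, 213.976] pointing down, gripper open.
Joint ranges: [-177.97, 177.97], [-48.28, 115.42], [12.27, 149.76], [-77.06, 257.06], [2.81, 150.46], [-146.56, 146.56]. Speed limits (degrees/s): [147.25, 147.25, 180, 180, 180, 180].

INTERFACE

Orientations are given as [roll, pitch, yaw] about the fixed x, y, z axes, in that order (R = Rz(yaw) Ry(pitch) Rx(roll)).
In Python, from workcell import env gives the robot as it stands.
- The arm moves only by the tool send_rows, never from a script. Its argument "steps" is a list that holds one entry, the list of rows, each a list of 5 numbers: the shift along the tool's x, y, z scaled (see below), then the turn about the tool's z scaled (see below), then the opening, from 0 (shut) to 1 (fully open). In form: [[[dx, dy, dz, yaw, fingers], ...]]. A call has 1 to 5 rows; each row shifts and turns the commanded pose from where the row before left it, along the tool's axes as they then stand; what a row does not reach is not made up. The controller multiplies each number of a shift by 0.04 m and each number of a turn by 0.12 rad. A row lasts 1/12 s, in which the tool goes at most 41.7 mm and 7.16 degrees, less where a joint would pass 70% of its speed; a pose out of reach is approached as far as the arm can. A call with a number of a shift or a turn outside -1 to 1 is refused whole. A call with a gripper value outside its range is refused whole. The fingers move at their own pace and stop on an object; "squeeze" is the grip in N (left out, the last holds). Time passes only in rows, so rows that do not move let the fingers close. It gives the time, the measured TCP pose, the force, the opening and the grip force at its end, in the units of the state.
- env.state(): the state, without advancing time (a new reading comes with each control period).
- env.grab_frame(name): name is "side" or "top"; returns a dict with "pixels" (480x640x3 uint8, red, green, blue), "depth" (480x640 float32, mm along the optical axis (not along the pixel's ray), 0 where there is no reading), "intrinsics" (3x3 intrinsics, pixels), "dist" ([k1, k2, p1, p2, k3] as OpenCV has them; the pictures are not rectified), "cam_to_world" (4x4, takes a point from camera to world coordinates). Camera axes: x right, y down, z forward; pixel columns grow to the right and rows downward; lengths in mm; the calibration is good to about 2 mm. A picture is of the moment at which its call begins.
- env.job_done(): hands the job in; it is judged then, once.
The state is a dict: "time_s": time; "qpos": joint angles; "qvel": joint speeds; "effort": joint torques, N m; "ee_pos": TCP position; "ee_rot": TCP orientation; "force": force on the tool from outside, world axes, zero at the start; "torque": the same for the moment, N m; "gripper_width": finger opening in mm; "gripper_force": force on a finger pad.
Only numpy, scipy, OpenCV 4.12 (cv2) and the standard library are available. Lean on these libraries where they do the work, as an engineer would, in place of code of your own. Each camera call takes 0.05 s, during which the arm holds its last target. There are 200 camera calls.

## Working session

There is one attempt and no reset: what is moved stays moved. The work goes in short steps, Python scripts to look and compute and a tool call to move; the robot and the scene stay as the last step left them, time stands still between calls to the robot, and variables do not carry over. Pictures are saved under pics/ and viewed, at most 10 in all, crops included, and the job is handed in when it is done.

Besides the shell and the picture viewer there is one more tool, called after "Call:" by a JSON object that holds its "name" and its "arguments", one argument or row to a line. send_rows: Moves the arm, as the interface text tells. Shifts and turns lie within -1 to 1; 1 stands for 0.04 m of shift or 0.12 rad of turn. Its arguments: {"type":"object","properties":{"steps":{"type":"array"},"squeeze":{"type":"number"}},"required":["steps"]}

```bash
mkdir -p pics; ls; cat > h.py <<'E'
import numpy as np, cv2
from workcell import env
def grab(n):
    f=env.grab_frame(n); return {k:(np.array(v) if not isinstance(v,str) else v) for k,v in f.items()}
def rays(f,uv):
    p=cv2.undistortPoints(np.array(uv,float).reshape(-1,1,2),f['intrinsics'].astype(float),f['dist'].astype(float)).reshape(-1,2)
    d=np.c_[p,np.ones(len(p))]@f['cam_to_world'][:3,:3].T
    return f['cam_to_world'][:3,3],d
def onplane(f,uv,z):
    o,d=rays(f,uv); return o+d*((z-o[2])/d[:,2])[:,None]
def bydepth(f,uv):
    o,d=rays(f,uv); uv=np.array(uv).round().astype(int).reshape(-1,2)
    return o+d*f['depth'][uv[:,1],uv[:,0]][:,None]
E
python3 - <<'E'
from h import *
for n in('top','side'):
    f=grab(n); cv2.imwrite(f'pics/{n}0.png',f['pixels'][:,:,::-1]); np.savez(f'{n}0.npz',**f); print(n,f['cam_to_world'].round(2),f['intrinsics'])
print(env.state())
E
```

```text
pics
top [[-2.00000e-02 -9.90000e-01  1.10000e-01  4.55040e+02]
 [-1.00000e+00  2.00000e-02  2.00000e-02 -7.70000e+01]
 [-2.00000e-02 -1.10000e-01 -9.90000e-01  1.22219e+03]
 [ 0.00000e+00  0.00000e+00  0.00000e+00  1.00000e+00]] [[468.00093824   0.         319.24697958]
 [  0.         468.00093824 235.49826885]
 [  0.           0.           1.        ]]
side [[ 9.0000e-01 -2.9000e-01  3.3000e-01  1.8735e+02]
 [-4.3000e-01 -5.9000e-01  6.8000e-01 -8.8751e+02]
 [-0.0000e+00 -7.5000e-01 -6.6000e-01  8.6408e+02]
 [ 0.0000e+00  0.0000e+00  0.0000e+00  1.0000e+00]] [[447.92555928   0.         313.69601438]
 [  0.         447.92555928 243.03263657]
 [  0.           0.           1.        ]]
{'time_s': 0.1, 'qpos': array([ 6.58338979e+01,  1.83501873e+01,  8.96987906e+01, -2.65958107e-03,
        7.20432660e+01, -1.14656576e+00]), 'qvel': array([-0.08796806, -0.12688367, -0.04628095, -0.08466356, -0.00729171,
       -0.05458124]), 'effort': array([ 1.34341444e-03, -4.13329625e+01, -2.32511169e+01,  7.28715956e-02,
        4.20503248e-02, -4.49488118e-05]), 'ee_pos': array([224.68954973, 528.80388625, 213.18643707]), 'ee_rot': array([-1.79907724e+02,  6.82401470e-04,  1.56981286e+02]), 'force': array([-0.71474943,  0.4718197 ,  0.25834748]), 'torque': array([-0.00424802, -0.01913801,  0.00044816]), 'gripper_force': 0.0, 'gripper_width': 91.26774235694312}
```

View pics/top0.png

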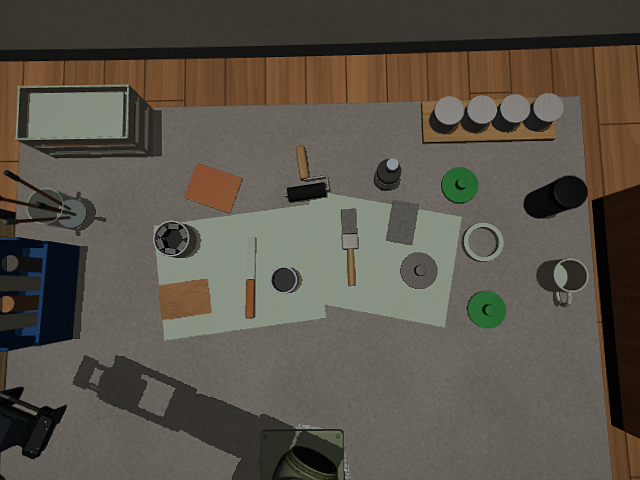

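View pics/side0.png

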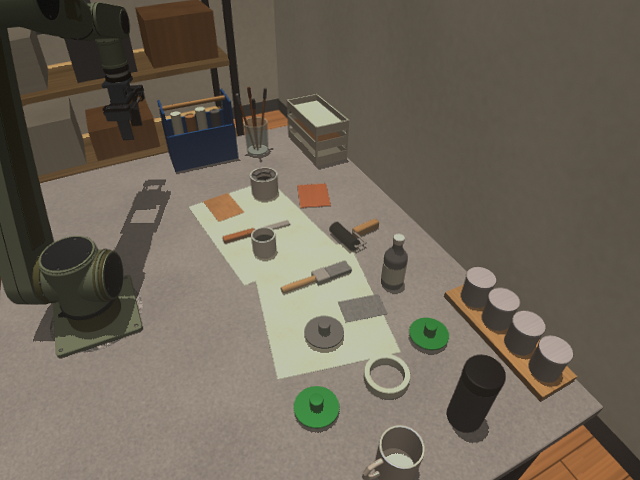

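The top view shows the grey lid at about (419,271) with its knob at (419,270). The wide tub with the six-segment seal is at (172,238) and the small tub at (285,280). In the side view the lid is at (324,332) and the wide tub at (264,175).

```bash
python3 - <<'E'
from h import *
T={n:dict(np.load(n+'0.npz')) for n in('top','side')}
# depth-based: pixels in windows -> world points
for n,lid,tub in(('top',(395,247,445,297),(145,212,202,264)),('side',(298,308,352,358),(244,160,286,204))):
    f=T[n]
    for nm,(a,b,c,d) in(('lid',lid),('tub',tub)):
        U,V=np.meshgrid(np.arange(a,c),np.arange(b,d)); uv=np.c_[U.ravel(),V.ravel()]
        uv=uv[f['depth'][uv[:,1],uv[:,0]]>0]
        P=bydepth(f,uv); z=P[:,2]
        print(n,nm,'zpct',np.percentile(z,[1,25,50,75,90,99]).round(1))
        for lo,hi in((10,28),(38,60)) if nm=='lid' else((66,85),):
            m=(z>lo)&(z<hi)
            if m.sum()<5: continue
            q=P[m]; c=(q[:,:2].max(0)+q[:,:2].min(0))/2
            (cx,cy),r=cv2.minEnclosingCircle(q[:,:2].astype(np.float32))
            print('  z',lo,hi,m.sum(),'medz',np.median(q[:,2]).round(1),'mec',round(cx,1),round(cy,1),round(r,1),'mid',c.round(1), 'mean',q.mean(0).round(1))
    cv2.imwrite
t=T['top']['pixels'][:,:,::-1]; s=T['side']['pixels'][:,:,::-1]
cr=[cv2.resize(i,(400,300),interpolation=cv2.INTER_CUBIC) for i in(t[241:301,380:460],t[208:268,132:212],s[302:362,284:364],s[153:213,224:304])]
cv2.imwrite('pics/crops.png',np.vstack([np.hstack(cr[:2]),np.hstack(cr[2:])]))
E
```

```text
top lid zpct [-3.8  0.5  3.4 18.9 21.7 48.6]
  z 10 28 955 medz 19.1 mec 492.0 -304.5 47.1 mid [ 492.1 -304.6] mean [ 491.5 -303.5   19.2]
  z 38 60 102 medz 46.9 mec 491.6 -303.9 13.5 mid [ 491.  -303.4] mean [ 491.2 -303.5   46.9]
top tub zpct [-4.1  0.5  3.8 51.7 70.9 77.5]
  z 66 85 603 medz 70.8 mec 580.0 314.6 45.3 mid [579.4 314.4] mean [580.1 315.3  71.4]
side lid zpct [-3.1  0.1  1.9 18.3 20.6 47.4]
  z 10 28 897 medz 18.7 mec 490.9 -305.8 47.7 mid [ 490.9 -305.9] mean [ 489.  -310.2   18.8]
  z 38 60 114 medz 45.9 mec 491.3 -305.1 15.0 mid [ 491.8 -305.6] mean [ 490.6 -307.3   45.6]
side tub zpct [-5.3 -1.4  1.3 44.5 67.7 74.5]
  z 66 85 238 medz 69.5 mec 578.9 312.6 49.9 mid [578.1 312. ] mean [577.7 312.2  70.2]
```

View pics/crops.png

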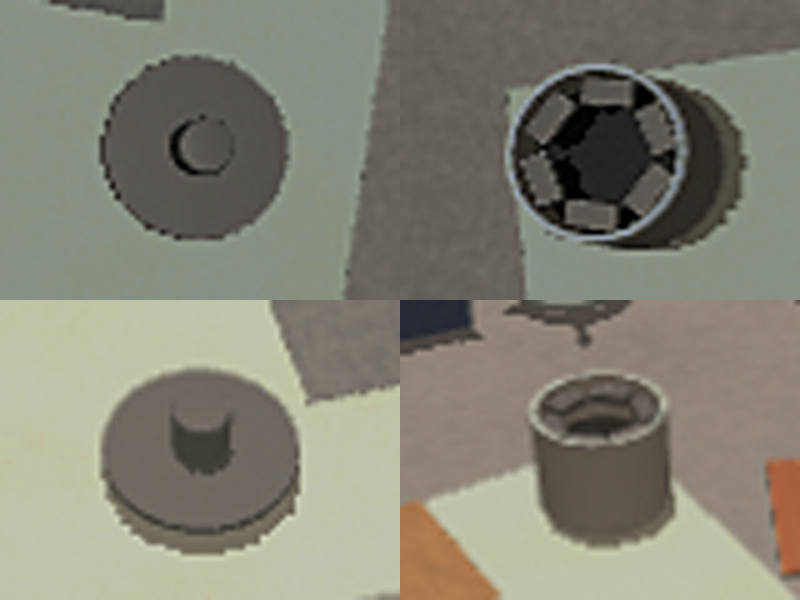

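```bash
cat >> h.py <<'E'
def tri(f,a,g,b):
    o1,d1=rays(f,[a]); o2,d2=rays(g,[b]); d1,d2=d1[0],d2[0]
    s=np.linalg.lstsq(np.c_[d1,-d2],o2-o1,rcond=None)[0]
    p,q=o1+d1*s[0],o2+d2*s[1]; return (p+q)/2,np.linalg.norm(p-q)
def rows(target,n=1,yaw=None):
    s=env.state(); y=np.radians(s['ee_rot'][2]); d=np.array(target)-s['ee_pos']; c,q=np.cos(y),np.sin(y)
    t=np.array([c*d[0]+q*d[1],q*d[0]-c*d[1],-d[2]])/40
    print('at',s['ee_pos'].round(1),s['ee_rot'].round(2),'t',s['time_s'],'total',t.round(3),'norm',np.linalg.norm(t).round(2),'per row',(t/n).round(3))
E
python3 - <<'E'
from h import *
f,g=[dict(np.load(n+'0.npz')) for n in('top','side')]
print('rim',tri(f,(170.9,238),g,(263.2,174.7)), onplane(f,[(170.9,238)],75),onplane(g,[(263.2,174.7)],75))
# knob top: crop ellipse centres
a=(380+207/5-.5,241+145/5-.5); b=(284+203/5-.5,302+(415-300)/5-.5)
print('knob',tri(f,a,g,b),onplane(f,[a],47),onplane(g,[b],47))
rows((491.5,-304.5,213),22)
E
```

```text
rim (array([580.87938861, 315.35822155,  69.94884934]), np.float64(0.3044504513715371)) [[580.18383242 313.68576155  75.        ]] [[578.51975659 307.65926469  75.        ]]
knob (array([ 492.49573462, -305.62584255,   41.57327326]), np.float64(0.22880168183914132)) [[ 492.21716055 -304.53286378   47.        ]] [[ 490.59239874 -309.49706413   47.        ]]
at [224.7 528.8 213.2] [-179.91    0.    156.98] t 0.1 total [-1.4285e+01 -1.6566e+01  5.0000e-03] norm 21.87 per row [-0.649 -0.753  0.   ]
```

Call:
{"name": "send_rows", "arguments": {
  "steps": [
    [[-0.65,-0.75,0,0,0.6],[-0.65,-0.75,0,0,0.6],[-0.65,-0.75,0,0,0.6],[-0.65,-0.75,0,0,0.6],[-0.65,-0.75,0,0,0.6]]
  ]
}}

```text
time_s: 0.52
ee_pos: [285.8, 338.4, 213.5]
ee_rot: [-180.0, -0.0, 157.0]
force: [1.1, 0.0, 0.9]
gripper_width: 60.5
gripper_force: 0.0
```

Call:
{"name": "send_rows", "arguments": {
  "steps": [
    [[-0.65,-0.75,0,0,0.6],[-0.65,-0.75,0,0,0.6],[-0.65,-0.75,0,0,0.6],[-0.65,-0.75,0,0,0.6],[-0.65,-0.75,0,0,0.6]]
  ]
}}

```text
time_s: 0.93
ee_pos: [346.7, 149.6, 213.9]
ee_rot: [180.0, 0.0, 157.0]
force: [0.8, -0.3, -0.6]
gripper_width: 55.2
gripper_force: 0.0
```

Call:
{"name": "send_rows", "arguments": {
  "steps": [
    [[-0.65,-0.75,0,0,0.6],[-0.65,-0.75,0,0,0.6],[-0.65,-0.75,0,0,0.6],[-0.65,-0.75,0,0,0.6],[-0.65,-0.75,0,0,0.6]]
  ]
}}

```text
time_s: 1.35
ee_pos: [407.7, -39.5, 213.9]
ee_rot: [180.0, -0.0, 157.0]
force: [1.6, 1.2, -0.4]
gripper_width: 54.9
gripper_force: 0.0
```

Call:
{"name": "send_rows", "arguments": {
  "steps": [
    [[-0.65,-0.75,0,0,0.6],[-0.65,-0.75,0,0,0.6],[-0.65,-0.75,0,0,0.6],[-0.65,-0.75,0,0,0.6],[-0.65,-0.75,0,0,0.6]]
  ]
}}

```text
time_s: 1.77
ee_pos: [468.7, -228.4, 213.5]
ee_rot: [180.0, -0.0, 156.9]
force: [0.9, 0.2, 0.6]
gripper_width: 54.7
gripper_force: 0.0
```

Call:
{"name": "send_rows", "arguments": {
  "steps": [
    [[-0.6,-0.75,0.2,0,0.6],[-0.5,-0.7,0.2,0,0.6],[0,0,0.4,0,0.6],[0,0,0,0,0.6],[0,0,0,0,0.6]]
  ]
}}

```text
time_s: 2.18
ee_pos: [485.7, -296.4, 180.7]
ee_rot: [179.9, -0.2, 156.9]
force: [0.3, 0.4, -0.0]
gripper_width: 54.7
gripper_force: 0.0
```

```bash
python3 - <<'E'
from h import *
rows((491.7,-304.3,23),5)
f=grab('side'); s=env.state(); print(s['qpos'].round(1),s['gripper_width'])
cv2.imwrite('pics/s1.png',f['pixels'][240:400,220:430,::-1])
E
```

```text
at [ 485.7 -296.4  180.7] [179.94  -0.21 156.94] t 2.1833 total [-0.216 -0.123  3.942] norm 3.95 per row [-0.043 -0.025  0.788]
[-32.5  19.1  93.3   0.   67.7 -99.5] 54.802062844020185
```

Call:
{"name": "send_rows", "arguments": {
  "steps": [
    [[-0.216,-0.123,0.8,0,0.6],[0,0,0.9,0,0.6],[0,0,0.7,0,0.6],[0,0,0.3,0,0.6],[0,0,0,0,0.6]]
  ]
}}

```text
time_s: 2.65
ee_pos: [491.2, -302.6, 71.9]
ee_rot: [179.9, -0.3, 157.1]
force: [-0.5, -0.0, 0.1]
gripper_width: 54.8
gripper_force: 0.0
```

```bash
python3 - <<'E'
from h import *
rows((491.7,-304.3,23),5)
f=grab('side'); cv2.imwrite('pics/s2.png',cv2.resize(f['pixels'][240:400,220:430,::-1],None,fx=3,fy=3))
E
```

```text
at [ 491.2 -302.6   71.9] [179.93  -0.31 157.07] t 2.65 total [-0.029 -0.034  1.223] norm 1.22 per row [-0.006 -0.007  0.245]
```

View pics/s2.png

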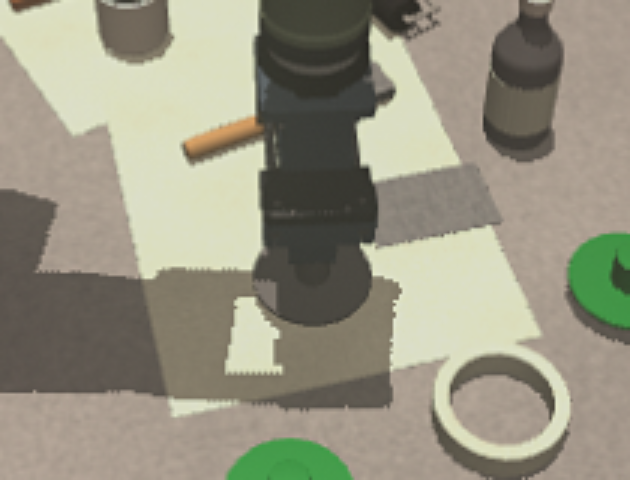

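The fingers straddle the knob (crop centre near (312,270)), and nothing is close by. I'll go down and grip.

Call:
{"name": "send_rows", "arguments": {
  "steps": [
    [[-0.03,-0.035,0.4,0,0.6],[0,0,0.4,0,0.6],[0,0,0.38,0,0.6],[0,0,0,0,0.6],[0,0,0,0,0.6]]
  ]
}}

```text
time_s: 3.12
ee_pos: [494.1, -306.7, 28.3]
ee_rot: [-180.0, 0.1, 157.0]
force: [1.0, -1.1, 0.1]
gripper_width: 54.4
gripper_force: 0.0
```

Call:
{"name": "send_rows", "arguments": {
  "steps": [
    [[0,0,0,0,0.1],[0,0,0,0,0.1],[0,0,0,0,0.1],[0,0,0,0,0.1],[0,0,0,0,0.1]]
  ],
  "squeeze": 30
}}

```text
time_s: 3.53
ee_pos: [493.7, -306.7, 27.5]
ee_rot: [180.0, 0.1, 157.0]
force: [0.8, 1.4, 2.3]
gripper_width: 27.2
gripper_force: 30.0
```

Call:
{"name": "send_rows", "arguments": {
  "steps": [
    [[0,0,0,0,0.1],[0,0,0,0,0.1],[0,0,0,0,0.1],[0,0,0,0,0.1],[0,0,0,0,0.1]]
  ]
}}

```text
time_s: 3.95
ee_pos: [493.7, -306.7, 27.5]
ee_rot: [180.0, 0.1, 157.0]
force: [-0.3, 1.2, 5.9]
gripper_width: 27.2
gripper_force: 30.0
```

Call:
{"name": "send_rows", "arguments": {
  "steps": [
    [[0,0,-0.4,0,0.1],[0,0,-0.9,0,0.1],[0,0,-0.9,0,0.1],[0,0,-0.9,0,0.1],[0,0,-0.4,0,0.1]]
  ]
}}

```text
time_s: 4.37
ee_pos: [494.8, -307.8, 171.2]
ee_rot: [-179.9, 0.4, 157.0]
force: [0.6, -0.3, -0.7]
gripper_width: 27.6
gripper_force: 30.0
```

```bash
python3 - <<'E'
from h import *
rows((581,313,170),16)
f=grab('side'); cv2.imwrite('pics/s3.png',cv2.resize(f['pixels'][200:400,220:430,::-1],None,fx=2.5,fy=2.5))
E
```

```text
at [ 494.8 -307.8  171.2] [-179.92    0.38  156.98] t 4.3667 total [ 4.085 15.127  0.029] norm 15.67 per row [0.255 0.945 0.002]
```

View pics/s3.png

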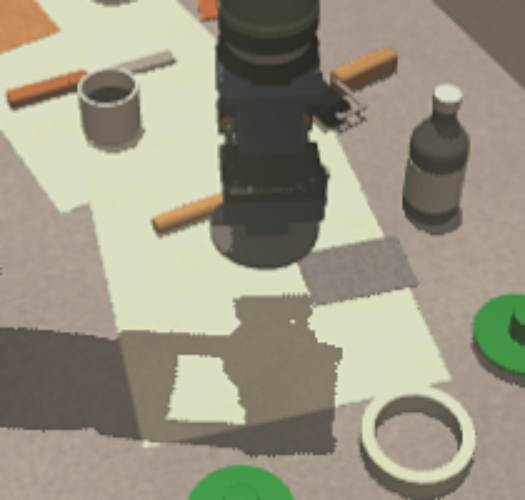

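The lid is held in the gripper, at about (265,235) in the crop. Now I'll carry it to the tub.

Call:
{"name": "send_rows", "arguments": {
  "steps": [
    [[0.13,0.5,0,0,0.1],[0.25,0.93,0,0,0.1],[0.25,0.93,0,0,0.1],[0.25,0.93,0,0,0.1],[0.25,0.93,0,0,0.1]]
  ]
}}

```text
time_s: 4.83
ee_pos: [516.7, -132.0, 165.3]
ee_rot: [-180.0, -0.1, 156.9]
force: [1.8, 0.0, -0.9]
gripper_width: 27.3
gripper_force: 30.0
```

Call:
{"name": "send_rows", "arguments": {
  "steps": [
    [[0.25,0.93,0,0,0.1],[0.25,0.93,0,0,0.1],[0.25,0.93,0,0,0.1],[0.25,0.93,0,0,0.1],[0.25,0.93,0,0,0.1]]
  ]
}}

```text
time_s: 5.25
ee_pos: [543.5, 58.9, 165.3]
ee_rot: [-179.9, -0.1, 157.0]
force: [1.1, 0.5, -0.7]
gripper_width: 27.1
gripper_force: 30.0
```

Call:
{"name": "send_rows", "arguments": {
  "steps": [
    [[0.25,0.93,0,0,0.1],[0.25,0.93,0,0,0.1],[0.25,0.93,0,0,0.1],[0.25,0.93,0,0,0.1],[0.2,0.7,0,0,0.1]]
  ]
}}

```text
time_s: 5.67
ee_pos: [568.8, 241.4, 165.0]
ee_rot: [-179.9, -0.1, 157.1]
force: [0.4, -0.4, -1.5]
gripper_width: 27.1
gripper_force: 30.0
```

```bash
python3 - <<'E'
from h import *
rows((581,313,150),5)
E
```

```text
at [568.8 241.4 165. ] [-1.7995e+02 -1.0000e-01  1.5706e+02] t 5.6667 total [0.416 1.767 0.375] norm 1.85 per row [0.083 0.353 0.075]
```

Call:
{"name": "send_rows", "arguments": {
  "steps": [
    [[0.21,0.8,0,0,0.1],[0.15,0.6,0.1,0,0.1],[0.08,0.3,0.1,0,0.1],[0,0,0,0,0.1],[0,0,0,0,0.1]]
  ]
}}

```text
time_s: 6.08
ee_pos: [578.9, 307.2, 157.1]
ee_rot: [-179.8, -0.1, 157.0]
force: [0.3, -0.4, -2.1]
gripper_width: 26.9
gripper_force: 30.0
```

```bash
python3 - <<'E'
from h import *
rows((581,313,150),5)
out=[]
for n,(a,b,c,d) in(('side',(214,80,314,230)),('top',(120,170,240,290))):
    f=grab(n); np.savez(n+'1.npz',**f); i=f['pixels'][b:d,a:c,::-1]
    out.append(cv2.resize(i,(int(600/(d-b)*(c-a))*2//3,400),interpolation=cv2.INTER_CUBIC))
cv2.imwrite('pics/c1.png',np.hstack(out)); print([o.shape for o in out])
E
```

```text
at [578.9 307.2 157.1] [-1.7980e+02 -9.0000e-02  1.5703e+02] t 6.0833 total [0.008 0.155 0.177] norm 0.24 per row [0.002 0.031 0.035]
[(400, 266, 3), (400, 400, 3)]
```

View pics/c1.png

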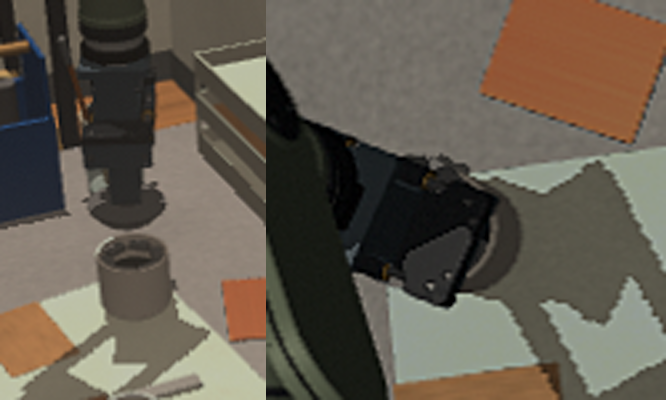

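The side crop shows the held lid at about (127,205), above the tub mouth at (135,250), perhaps tilted. I'll check its tilt and centre from depth.

```bash
python3 - <<'E'
from h import *
f=dict(np.load('side1.npz'))
U,V=np.meshgrid(np.arange(244,282),np.arange(135,172)); uv=np.c_[U.ravel(),V.ravel()]
P=bydepth(f,uv); 
m=(abs(P[:,0]-579)<60)&(abs(P[:,1]-308)<60)&(P[:,2]>115); P=P[m];uv=uv[m]
print(np.histogram(P[:,2],bins=np.arange(115,185,5)))
q=P[(P[:,2]>130)&(P[:,2]<165)]
# per-column: lowest lid pixel and coordinates
for u in range(246,280,3):
    k=uv[:,0]==u; 
    if k.any(): print(u, [(int(v),*p.round(0).astype(int)) for v,p in zip(uv[k][:,1],P[k])][::2])
i=f['pixels'][130:210,230:300,::-1]; cv2.imwrite('pics/c2.png',cv2.resize(i,(525,600),interpolation=cv2.INTER_CUBIC))
E
```

```text
(array([  0,   0,   1,  10,  13,  30, 238,  25,   9,  11,  19,  15,  17]), array([115, 120, 125, 130, 135, 140, 145, 150, 155, 160, 165, 170, 175,
       180]))
249 [(153, np.int64(547), np.int64(338), np.int64(148)), (155, np.int64(543), np.int64(325), np.int64(148)), (157, np.int64(539), np.int64(314), np.int64(148)), (159, np.int64(534), np.int64(300), np.int64(150)), (161, np.int64(533), np.int64(298), np.int64(144))]
252 [(151, np.int64(562), np.int64(350), np.int64(146)), (153, np.int64(557), np.int64(337), np.int64(146)), (155, np.int64(552), np.int64(322), np.int64(148)), (157, np.int64(547), np.int64(308), np.int64(149)), (159, np.int64(542), np.int64(295), np.int64(150)), (161, np.int64(540), np.int64(289), np.int64(147)), (163, np.int64(542), np.int64(297), np.int64(135))]
255 [(143, np.int64(555), np.int64(288), np.int64(206)), (145, np.int64(555), np.int64(289), np.int64(199)), (147, np.int64(555), np.int64(293), np.int64(190)), (150, np.int64(571), np.int64(349), np.int64(148)), (152, np.int64(566), np.int64(334), np.int64(149)), (154, np.int64(562), np.int64(323), np.i
[... 2513 characters left out ...]
p.int64(150)), (163, np.int64(577), np.int64(257), np.int64(147))]
270 [(150, np.int64(614), np.int64(325), np.int64(148)), (152, np.int64(610), np.int64(314), np.int64(148)), (154, np.int64(604), np.int64(298), np.int64(151)), (156, np.int64(600), np.int64(289), np.int64(149)), (158, np.int64(595), np.int64(275), np.int64(150)), (160, np.int64(593), np.int64(272), np.int64(145)), (162, np.int64(589), np.int64(262), np.int64(145))]
273 [(151, np.int64(619), np.int64(311), np.int64(151)), (153, np.int64(616), np.int64(304), np.int64(148)), (155, np.int64(611), np.int64(291), np.int64(149)), (157, np.int64(607), np.int64(282), np.int64(147)), (159, np.int64(602), np.int64(269), np.int64(148))]
```

View pics/c2.png

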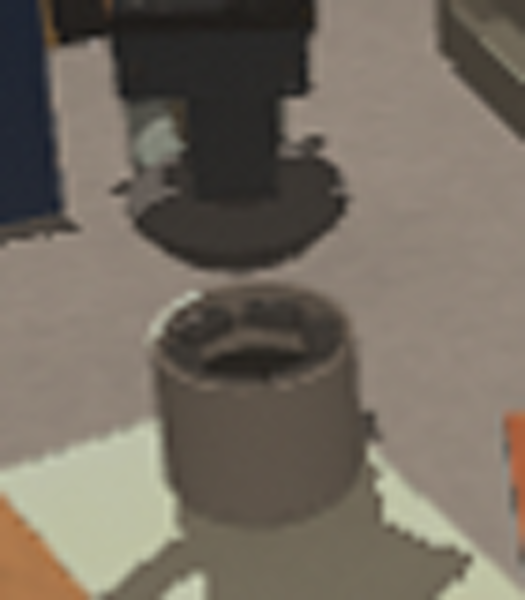

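The lid looks level: its flange is about 148 mm high everywhere, and it sits slightly towards -x and -y of the tub. I'll fit a plane and circles to get the offset.

```bash
cat >> h.py <<'E'
from scipy.optimize import least_squares
def disc(f,zlo,zhi,c0,r,win,top=True):
    a,b,c,d=win; U,V=np.meshgrid(np.arange(a,c),np.arange(b,d)); uv=np.c_[U.ravel(),V.ravel()]
    P=bydepth(f,uv); P=P[(np.hypot(P[:,0]-c0[0],P[:,1]-c0[1])<r+12)&(P[:,2]>zlo)&(P[:,2]<zhi)]
    A=np.c_[P[:,:2]-P[:,:2].mean(0),np.ones(len(P))]; s=np.linalg.lstsq(A,P[:,2],rcond=None)[0]
    h=cv2.convexHull(P[:,:2].astype(np.float32))[:,0]
    def fit(h): return least_squares(lambda p:np.hypot(*(h-p).T)-r,c0,loss='soft_l1').x
    return s.round(3),len(P),fit(h).round(1),(np.hypot(*(h-fit(h)).T)-r).round(0)
E
python3 - <<'E'
from h import *
f=dict(np.load('side1.npz')); g=dict(np.load('side0.npz')); t=dict(np.load('top0.npz'))
print('lid',disc(f,143,154,(577,307),47,(240,130,290,175)))
print('rim now',disc(f,66,82,(579,313),45,(244,160,290,204)))
print('rim before',disc(g,66,82,(579,313),45,(244,160,290,204)))
print('rim top',disc(t,66,82,(579,313),45,(145,208,202,268)))
E
```

```text
lid (array([-4.00000e-03,  0.00000e+00,  1.47645e+02]), 285, array([577.2, 304.2]), array([-3., -1.,  3.,  4.,  2.,  2., -1., -1., -1., -1., -1., -2.,  3.,
        2.,  1.,  0.,  2., -2., -2., -3.]))
rim now (array([ 1.0000e-02, -9.0000e-03,  7.0076e+01]), 239, array([578. , 311.4]), array([ 1.,  5.,  5.,  3.,  2.,  1.,  0., -0., -0.,  1.,  2.,  3.,  3.,
        2.,  1.,  1.,  1., -0., -1., -1.]))
rim before (array([-3.0000e-03, -7.0000e-03,  7.0185e+01]), 238, array([578.3, 311.2]), array([ 0.,  1.,  1.,  2.,  6.,  5.,  4.,  4., -2.,  0., -1.,  2.,  4.,
        2.,  3.,  2.,  3.,  2., -0., -1., -1.]))
rim top (array([-2.000e-03,  2.000e-03,  7.137e+01]), 603, array([579.9, 314.7]), array([ 0., -0.,  0., -0., -1., -0., -1., -0., -1., -1., -1., -1., -1.,
       -0., -0.,  0., -0.,  0., -1., -0.,  0., -0., -0., -0., -1., -1.,
       -1., -0., -0., -1., -1.]))
```

Call:
{"name": "send_rows", "arguments": {
  "steps": [
    [[0.05,0.17,0,0,0.1],[0,0,0.4,0,0.1],[0,0,0.5,0,0.1],[0,0,0,0,0.1],[0,0,0,0,0.1]]
  ]
}}

```text
time_s: 6.6
ee_pos: [580.1, 314.2, 122.3]
ee_rot: [-179.9, -0.1, 156.9]
force: [0.7, 0.6, -0.2]
gripper_width: 27.7
gripper_force: 30.0
```

```bash
python3 - <<'E'
from h import *
rows((579.9,314.3,100),1)
f=grab('side'); print('lid',disc(f,104,118,(577,311),47,(240,130,290,190)))
E
```

```text
at [580.1 314.2 122.3] [-1.7991e+02 -8.0000e-02  1.5692e+02] t 6.6 total [ 0.005 -0.     0.558] norm 0.56 per row [ 0.005 -0.     0.558]
lid (array([-4.00000e-03,  9.00000e-03,  1.12517e+02]), 276, array([576.7, 310.6]), array([ 1., -0.,  1., -0.,  0., -1., -3., -2., -0.,  0.,  4.,  2., -1.,
       -2., -3., -2.]))
```

Call:
{"name": "send_rows", "arguments": {
  "steps": [
    [[0,0,0.3,0,0.1],[0,0,0.25,0,0.1],[0,0,0,0,0.1],[0,0,0,0,0.1],[0,0,0,0,0.1]]
  ]
}}

```text
time_s: 7.07
ee_pos: [580.6, 315.3, 100.8]
ee_rot: [180.0, 0.0, 157.0]
force: [0.8, 0.2, -0.6]
gripper_width: 27.2
gripper_force: 30.0
```

Call:
{"name": "send_rows", "arguments": {
  "steps": [
    [[0,0,0.1,0,0.1],[0,0,0.1,0,0.1],[0,0,0,0,0.1],[0,0,0,0,0.1],[0,0,0,0,0.1]]
  ]
}}

```text
time_s: 7.48
ee_pos: [582.0, 315.0, 95.5]
ee_rot: [179.9, 0.2, 157.0]
force: [-0.2, -2.8, 9.1]
gripper_width: 27.4
gripper_force: 30.1
```

Call:
{"name": "send_rows", "arguments": {
  "steps": [
    [[0,0,0.08,0,0.1],[0,0,0.08,0,0.1],[0,0,0,0,0.1],[0,0,0,0,0.1],[0,0,0,0,0.1]]
  ]
}}

```text
time_s: 7.9
ee_pos: [582.6, 313.8, 89.4]
ee_rot: [179.9, 0.3, 157.0]
force: [-0.4, -5.5, 10.3]
gripper_width: 27.6
gripper_force: 30.0
```

```bash
python3 - <<'E'
from h import *
f=grab('side'); print(disc(f,72,100,(578,311),47,(240,140,295,205))); print(env.state()['force'])
E
```

```text
(array([-1.5000e-02,  3.7000e-02,  8.1285e+01]), 335, array([578.2, 311.7]), array([ 0.,  1.,  1.,  1.,  1.,  5.,  2., -0., -1., -2., -2.,  1.,  0.,
        0.,  1.,  3.,  2.,  2., -1., -0., -3., -2.]))
[-0.6773274  -5.79278487 10.13565871]
```

Call:
{"name": "send_rows", "arguments": {
  "steps": [
    [[0,0,0.06,0,0.1],[0,0,0.06,0,0.1],[0,0,0,0,0.1],[0,0,0,0,0.1],[0,0,0,0,0.1]]
  ]
}}

```text
time_s: 8.37
ee_pos: [582.4, 314.5, 87.3]
ee_rot: [179.8, 0.3, 157.0]
force: [-3.5, -6.3, 22.9]
gripper_width: 27.2
gripper_force: 30.0
```

Force has jumped to 23 N, so the lid has bottomed. I'll release, rise and check.

Call:
{"name": "send_rows", "arguments": {
  "steps": [
    [[0,0,0,0,0.5],[0,0,0,0,0.5],[0,0,0,0,0.5],[0,0,0,0,0.5],[0,0,-0.2,0,0.5]]
  ]
}}

```text
time_s: 8.78
ee_pos: [579.2, 314.7, 87.5]
ee_rot: [-179.8, -0.2, 157.0]
force: [-0.0, -0.4, -0.9]
gripper_width: 45.8
gripper_force: 0.0
```

Call:
{"name": "send_rows", "arguments": {
  "steps": [
    [[0,0,-0.5,0,0.5],[0,0,-0.7,0,0.5],[0,0,-0.5,0,0.5],[0,0,0,0,0],[0,0,0,0,0]]
  ]
}}

```text
time_s: 9.2
ee_pos: [581.1, 315.6, 158.8]
ee_rot: [179.9, 0.1, 157.0]
force: [0.4, 0.3, -1.1]
gripper_width: 35.0
gripper_force: 0.0
```

```bash
python3 - <<'E'
from h import *
f=grab('side'); print(disc(f,74,90,(578,311),47,(240,140,295,205))); print(env.state()['force'])
rows((580.5,314.5,112))
cv2.imwrite('pics/c3.png',cv2.resize(f['pixels'][130:210,230:300,::-1],(525,600),interpolation=cv2.INTER_CUBIC))
E
```

```text
(array([-7.0000e-03,  5.0000e-03,  7.9107e+01]), 315, array([578.2, 312.7]), array([-0.,  0., -0.,  6.,  0.,  2.,  3., -2., -1., -1., -1.,  1.,  3.,
        4.,  1.,  0.,  1., -0., -0., -1., -2.]))
[ 1.13456265 -0.80239239 -1.02747915]
at [580.2 315.1 157.2] [-1.7998e+02 -2.0000e-02  1.5698e+02] t 9.25 total [-0.012 -0.011  1.131] norm 1.13 per row [-0.012 -0.011  1.131]
```

View pics/c3.png

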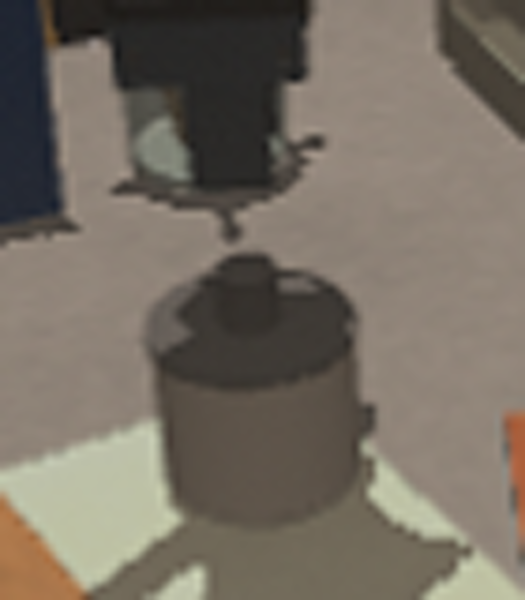

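The lid sits level on the rim, with its flange top reading 79 mm against 80 mm expected. I'll do one confirming press on the knob with the fingers shut.

Call:
{"name": "send_rows", "arguments": {
  "steps": [
    [[0,0,0.5,0,0],[0,0,0.4,0,0],[0,0,0.25,0,0],[0,0,0,0,0],[0,0,0,0,0]]
  ]
}}

```text
time_s: 9.67
ee_pos: [579.8, 314.9, 110.1]
ee_rot: [-179.9, -0.1, 157.0]
force: [-0.1, -0.6, 0.4]
gripper_width: 0.6
gripper_force: 0.0
```

Call:
{"name": "send_rows", "arguments": {
  "steps": [
    [[0,0,0.08,0,0],[0,0,0.08,0,0],[0,0,0,0,0],[0,0,0,0,0],[0,0,0,0,0]]
  ]
}}

```text
time_s: 10.08
ee_pos: [580.5, 315.2, 108.3]
ee_rot: [179.9, 0.1, 157.0]
force: [-4.5, -1.0, 15.0]
gripper_width: 0.7
gripper_force: 7.7
```

Contact is at 108.3 mm, where the knob top should be when the lid is home, and it held 15 N without moving. I'll retract.

Call:
{"name": "send_rows", "arguments": {
  "steps": [
    [[0,0,-0.5,0,0],[0,0,-0.9,0,0],[0,0,-0.9,0,0],[0,0,-0.5,0,0],[0,0,0,0,0]]
  ]
}}

```text
time_s: 10.5
ee_pos: [582.8, 316.3, 222.8]
ee_rot: [179.5, 0.4, 157.0]
force: [1.4, -0.2, 0.9]
gripper_width: 0.5
gripper_force: 0.0
```

```bash
python3 - <<'E'
from h import *
f=grab('side'); print(disc(f,74,90,(578,311),47,(240,140,295,205))[:3]); print(env.state()['ee_pos'],env.state()['force'])
print(env.job_done())
E
```

```text
(array([ 3.000e-03, -1.000e-03,  7.913e+01]), 320, array([578.9, 312.9]))
[581.59740035 315.66992361 219.62673958] [-0.35114284 -0.03180719 -0.17402065]
the job is handed in; nothing more can be done
None
```

The grey lid is pressed fully home on the wide tub: level, centred to about 2 mm by camera, and the tub moved no more than a few mm. I handed the job in at about 10.5 s; it returned no verdict.

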